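# Sweep cork offcuts into the dustpan

### The job

Three cork offcuts lie on the sorting desk in a row with two pinned beetles on foam blocks. Sweep the offcuts along the desk with the fingertips into the flat open-fronted dustpan, until each lies flat in it with its middle past the sloping lip; push only, never lift an offcut off the desk. Do not noticeably shift or tip the beetles' foam blocks or the other things standing around.

Things in the scene. Friction and masses are not known exactly. Their poses are not given: they have to be found in the camera images.
- dustpan: flat aluminium dustpan fixed on the desk, 240 mm wide (y), 120 deep (x); origin: desk under its centre. Front (x=-60) is open and faces the robot within 0.2 rad; +x points into it. Other three sides: walls 28 mm high (back rim 32), 5 thick, inside to x=+55, y=+-115; side walls start at x=-45. Floor 2 mm above the desk; lip slopes up from desk (x=-60) to floor (x=-45). Thumb tab behind
- square_offcut: loose square slab of cork, 30x30x14 mm, about 15 g; origin at the centre of its underside, z up. The three offcuts and the two beetles' blocks stand, in any order, in a row about 70 mm apart and some 165 mm from the pan's centre, on the robot's side of its mouth
- strip_offcut: loose bar of cork, 46 mm (its x) by 22 mm (its y) by 14 mm high, about 15 g; origin at the centre of its underside, z up
- corner_offcut: loose L-shaped piece of cork, 38x38x14 mm over all, about 15 g, legs 19 mm wide along its -y side and its -x side (the +x +y quarter is missing); origin at the centre of the 38 mm square's underside, z up
- beetle_a: black beetle pinned on a white foam block 24x30x18 mm (with pin 52 mm high, only the foam is solid), loose; origin under the centre of the foam; leave alone
- beetle_b: like beetle_a, another beetle pinned on a white foam block 24x30x18 mm (52 mm high with its pin); leave alone
- red_cap_vial: upright glass vial with red cap, 21 mm across, 70 mm high, left of the work; origin under its centre; leave alone
- black_cap_vial: upright glass vial with black cap, 21 mm across, 58 mm high, left of the work; origin under its centre; leave alone
- loupe: folding pocket loupe lying at the left, 26x67x16 mm; origin under its centre; leave alone
- pin_packet: flat paper packet of pins at the right, 40x62x11 mm; origin under its centre; leave alone
- pinning_block: stepped wooden block at the right, 32x78x36 mm; origin under its centre; leave alone

How it is judged:
At the end, for the whole second after the job is handed in: All three offcuts are at rest in the dustpan, flat on its floor (underside less than 8 mm above the desk, tilt under 0.2 rad), each with its centre past the sloping lip (x > -45 mm in the pan's frame) and within the walls (x of square_offcut in the frame of dustpan between -0.045 and 0.055 m and y of square_offcut in the frame of dustpan between -0.115 and 0.115 m and height (world z) of each of square_offcut, strip_offcut, corner_offcut below 0.008 m and angle between each of square_offcut, strip_offcut, corner_offcut's own z axis and vertical below 0.2 rad and linear speed of each of square_offcut, strip_offcut, corner_offcut below 0.01 m/s and x of strip_offcut in the frame of dustpan between -0.045 and 0.055 m and y of strip_offcut in the frame of dustpan between -0.115 and 0.115 m and x of corner_offcut in the frame of dustpan between -0.045 and 0.055 m and y of corner_offcut in the frame of dustpan between -0.115 and 0.115 m); the robot touches nothing.
It fails at once if an offcut is lifted (its underside's centre more than 15 mm above the desk) (height (world z) of any of square_offcut, strip_offcut, corner_offcut above 0.015 m).
It fails at once if a beetle's foam block is shifted more than 10 mm or tipped more than 0.3 rad (distance of any of beetle_a, beetle_b from where it was at the start of the episode above 0.01 m or angle between any of beetle_a, beetle_b's own z axis and vertical above 0.3 rad).
It fails at once if a vial, the loupe, the pin packet or the pinning block is shifted more than 15 mm or tipped more than 0.3 rad (distance of any of red_cap_vial, black_cap_vial, loupe, pin_packet, pinning_block from where it was at the start of the episode above 0.015 m or angle between any of red_cap_vial, black_cap_vial, loupe, pin_packet, pinning_block's own z axis and vertical above 0.3 rad).
It also fails if it takes over 72 s, if anything falls off the work surface, if the arm or the gripper's body presses on something with over 40 N, if the wrist force passes 120 N, or if a joint passes its speed limit or range.

### The arm

A 6-joint arm with a two-finger parallel gripper is mounted at the origin on a cart in front of the work surface, level with it; the furniture and walls round the work are solid. World frame = base frame: x ahead of the robot, y to its left, z up, the work surface at z = 0. Lengths are in m, angles in rad, forces in N, time in s.
With the tool pointing down it reaches from about 0.375 to 0.9 m from the base axis. Payload 3.1 kg.
Tool frame: the origin (TCP) lies on the centre line of the jaws, within the pads' length; the fingertips stand 22 mm ahead of it and the grasp point (between the pads) lies 3 mm ahead of it; z points along the fingers, y is the line along which they close (so a half turn about z gives the same grasp; the last joint's range is limited). The gripper opens to 85 mm and grips with 20 to 120 N. Pads are 22 mm wide; open, the fingers measure 114 mm over their backs; the gripper's body (76 mm by 85 mm) begins 54 mm behind the grasp point. The pads swing forward as they close: fully open they stand 13 mm farther back than shut.
Start: joints at [0.942, 0.527, 1.433, -0, 1.181, -0.178], TCP at [0.272, 0.563, 0.253] pointing down, gripper open.
Joint ranges: [-3.08, 3.08], [-0.75, 2.2], [0.22, 2.44], [-1.43, 4.57], [0, 2.65], [-2.85, 2.85]. Speed limits (rad/s): [2.79, 2.79, 3.14, 3.14, 3.14, 3.14].

### API

Orientations are given as a unit quaternion [x, y, z, w].
In Python, from station import manip, imaging, sense gives the robot as it stands (manip), with the cameras (imaging) and the readings as plain functions.
- The arm moves only by the tool tcp_steps, called as a command line: name --argument value ..., lists and objects as JSON in quotes. Schema: {"type":"object","properties":{"increments":{"type":"array","items":{"type":"array","prefixItems":[{"type":"array","items":{"type":"number"},"minItems":3,"maxItems":3},{"type":"number"},{"type":"number"}],"minItems":3,"maxItems":3},"minItems":1,"maxItems":20},"squeeze":{"type":"number"},"only":{"type":"string"},"quiet":{"type":"boolean"},"lines":{"type":"string"}},"required":["increments"],"additionalProperties":false}. increments is a list of rows, 1 to 20 of them, each written [[dx, dy, dz], turn, opening]: dx, dy, dz in shares of 0.5 m (1.0 is 0.5 m), then a turn about the tool's z in parts of the range, where 1.0 means 2 rad, then the opening from 0.0 (shut) to 1.0 (fully open); each row is the pose to reach, as a shift and turn from the pose commanded when the call began, along the tool's axes at that moment; what a row does not reach only later rows make up. A row lasts 1/10 s, in which the tool goes at most 0.05 m and 0.15 rad, less where a joint would pass 70% of its speed; a pose out of reach is approached as far as the arm can. The fingers move at their own pace and stop on an object; squeeze is the grip in N (left out, the last holds). Time passes only in rows, so rows that do not move let the fingers close. The tool returns the time, the measured TCP pose, the force, the opening and the grip force at its end. only (a regular expression) keeps the lines of the reply that match it, lines (a string "A,B") keeps lines A to B, and quiet returns only ok. A shift or turn number past 1, either way, is cut back to 1. Input that does not fit is refused with a message, and nothing moves.
- sense(): the state, without advancing time (a new reading comes with each control period).
- imaging.snapshot(name): name is "scene" or "top" or "wrist"; returns a dict with "pixels" (384x512x3 uint8, red, green, blue), "range_z" (384x512 float32, m along the optical axis (not along the pixel's ray), 0 where there is no reading), "fov_y" (degrees; the focal length in pixels is half the picture's height over the tangent of half this angle, whatever the lens; pixels are square), "cx", "cy" (the principal point, pixels), "R" (3x3) and "t" (3): a world point X has camera coordinates R X + t; the wrist camera has in their place "hand_eye" (4x4, takes a point from camera to tool coordinates, whose origin is the TCP and whose axes are the flange's). Camera axes: x right, y down, z forward; pixel columns grow to the right and rows downward; lengths in m; the calibration is good to about 2 mm. A picture is of the moment at which its call begins: read the wrist's pose just before it.
- manip.sign_off(): hands the job in; it is judged then, once.
The state is a dict: "t": time; "q": joint angles; "qd": joint speeds; "tau": joint torques, N m; "tcp_pos": TCP position; "tool_rot": TCP orientation; "force": force on the tool from outside, world axes, zero at the start; "ft_torque": the same for the moment, N m; "finger_gap": opening from 0.0 (shut) to 1.0 (fully open); "gripper_force": force on a finger pad.
Only numpy, scipy, OpenCV 4.12 (cv2) and the standard library are available. Lean on these libraries where they do the work, as an engineer would, in place of code of your own. Each camera call takes 0.05 s, during which the arm holds its last target. There are 200 camera calls.

## Working session

There is one attempt and no reset: what is moved stays moved. The work goes in short steps, Python scripts to look and compute and a tool call to move; the robot and the scene stay as the last step left them, time stands still between calls to the robot, and variables do not carry over. Pictures are saved under pics/ and viewed, at most 10 in all, crops included, and the job is handed in when it is done.

```bash
ls; mkdir -p pics
```

Run:
```python
from station import manip, imaging, sense
import cv2,numpy as np
for n in("top","scene"):
    s=imaging.snapshot(n); cv2.imwrite(f"pics/{n}0.png",cv2.resize(s["pixels"][:,:,::-1],None,fx=1.5,fy=1.5)); np.savez(f"{n}0.npz",**s)
    print(n,s["fov_y"],s["cx"],s["cy"],s["R"],s["t"])
print(sense())
```

```text
pics
station.py
top 50.085375192682726 257.3364405508459 196.53734338787973 [[ 0.01753608 -0.9995812   0.02301999]
 [-0.99333045 -0.02004137 -0.11354718]
 [ 0.11396098 -0.02087529 -0.99326589]] [-0.10102478  0.55189764  1.25049747]
scene 51.85136321731944 247.4950010156164 196.96743356019655 [[ 0.58684198 -0.80967951 -0.00596527]
 [-0.46371842 -0.3300376  -0.82221677]
 [ 0.6637633   0.48527752 -0.56914322]] [-0.38073642  0.25508559  0.78734979]
{'t': 0.1, 'q': array([ 9.41524549e-01,  5.28400570e-01,  1.43376023e+00,  6.19501073e-06,
        1.18140048e+00, -1.78500190e-01]), 'qd': array([ 0.00030001, -0.00128764, -0.00473873, -0.00061739, -0.00086436,
       -0.00011433]), 'tau': array([-1.36768322e-04, -4.43307889e+01, -1.78585625e+01, -2.65291028e-04,
        3.94589573e-03, -2.62540692e-05]), 'tcp_pos': array([0.27190483, 0.56209546, 0.25241905]), 'tool_rot': array([ 2.23483456e-01,  9.74707226e-01, -9.03991381e-04, -3.89464203e-04]), 'force': array([-0.89149851,  0.41605047, -0.01524415]), 'ft_torque': array([ 0.01347958, -0.01452366, -0.01989549]), 'gripper_force': 0.0, 'finger_gap': 0.9999139673396539}
```

View pics/top0.png

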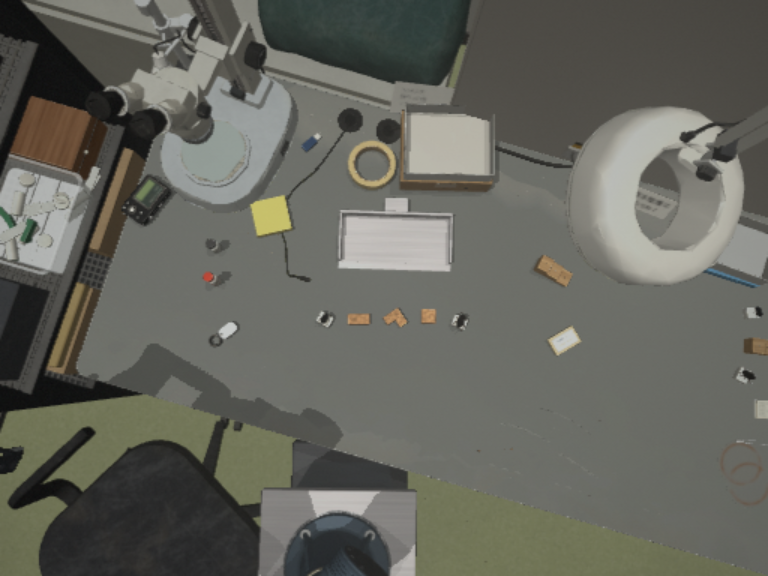

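View pics/scene0.png

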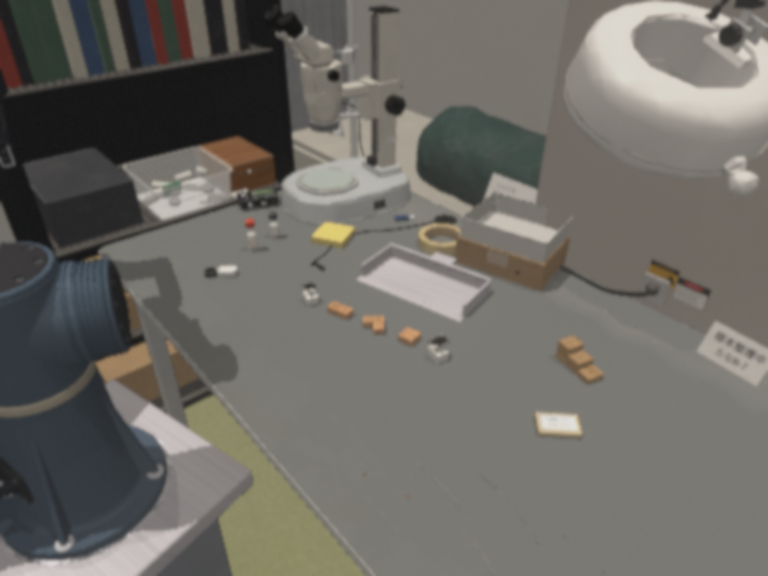

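The top view (1.5x) shows the pan with its corners at about (342,212), (452,213), (450,270) and (338,268). The row from left to right is beetle (325,319), strip (359,320), corner (396,317), square (428,316), beetle (460,321). The scene view shows the same order: strip (341,310), corner (375,323), square (410,336).

Create h.py:
```python
import numpy as np,cv2
def f(s): return 192/np.tan(np.radians(float(s["fov_y"]))/2)
def ray(s,u):
    d=np.array([(u[0]-s["cx"])/f(s),(u[1]-s["cy"])/f(s),1.]); return -s["R"].T@s["t"], s["R"].T@d
def onz(s,u,z):
    c,d=ray(s,u); return c+d*(z-c[2])/d[2]
def tri(s1,u1,s2,u2):
    c1,d1=ray(s1,u1);c2,d2=ray(s2,u2)
    k=np.linalg.lstsq(np.c_[d1,-d2],c2-c1,rcond=None)[0]; a,b=c1+k[0]*d1,c2+k[1]*d2
    return (a+b)/2,np.linalg.norm(a-b)
def blobs(s,lo,hi,box,amin=25):
    hsv=cv2.cvtColor(s["pixels"],cv2.COLOR_RGB2HSV); m=cv2.inRange(hsv,lo,hi); k=np.zeros_like(m)
    x0,y0,x1,y1=box; k[y0:y1,x0:x1]=m[y0:y1,x0:x1]
    return [c for c in cv2.findContours(k,cv2.RETR_EXTERNAL,cv2.CHAIN_APPROX_NONE)[0] if cv2.contourArea(c)>=amin]
def cen(c): m=cv2.moments(c); return np.array([m["m10"],m["m01"]])/m["m00"]
CORK=((5,80,60),(20,255,255))
```

Run:
```python
from h import *
np.set_printoptions(precision=4,suppress=True)
T=dict(np.load("top0.npz"));S=dict(np.load("scene0.npz"))
a=sorted(blobs(T,*CORK,(210,195,330,225)),key=lambda c:cen(c)[0]); b=sorted(blobs(S,*CORK,(210,190,290,240)),key=lambda c:cen(c)[0])
print(len(a),len(b))
for c,d in zip(a,b):
    p,e=tri(T,cen(c),S,cen(d)); print("cork",cen(c),cen(d),"tri",p,e,"plane",onz(T,cen(c),.014))
    w=np.array([onz(T,q[0],.014)[:2] for q in c],np.float32); r=cv2.minAreaRect(w); print("  rect",r[0],r[1],r[2])
# beetles: white in both
for n,s,box in(("T",T,(205,200,320,225)),("S",S,(195,180,310,245))):
    for c in blobs(s,(0,0,150),(180,60,255),box,8): print(n,"white",cen(c),cv2.contourArea(c),onz(s,cen(c),.018))
# pan
for c in blobs(T,(0,0,120),(180,40,255),(215,135,310,190),200):
    print("pan",cv2.contourArea(c),cv2.minAreaRect(c))
pan=[(342,212),(452,213),(450,270),(338,268)]
for i,(u,v) in enumerate(pan): print("corner",onz(T,(u/1.5,v/1.5),.03 if i<2 else .0))
z=T["range_z"]
for u,v in((266,177),(264,160),(240,213),(264,195)): 
    c,d=ray(T,(u,v)); print("depth pt",c+d*z[v,u])
```

Run:
```python
import cv2,numpy as np
s=np.load("top0.npz")["pixels"][130:225,195:325,::-1]
cv2.imwrite("pics/topcrop.png",cv2.resize(s,None,fx=6,fy=6,interpolation=cv2.INTER_CUBIC))
```

```text
3 3
cork [238.7562 212.0708] [226.3635 206.0536] tri [ 0.5052 -0.0324  0.0076] 0.0019435829568767373 plane [ 0.5054 -0.0333  0.014 ]
  rect (0.5056430697441101, -0.03406836837530136) (0.01895563304424286, 0.0441250316798687) 1.1154783964157104
cork [263.2066 211.4951] [249.4142 215.1749] tri [ 0.5084 -0.1097  0.0078] 0.0023823318960757974 plane [ 0.5087 -0.1104  0.014 ]
  rect (0.5040913224220276, -0.10920228064060211) (0.03588041290640831, 0.03775050491094589) 34.83717727661133
cork [285.3945 210.4684] [272.6053 223.6982] tri [ 0.5134 -0.1804  0.0079] 0.0014290616603434912 plane [ 0.5133 -0.1805  0.014 ]
  rect (0.5132440328598022, -0.18079763650894165) (0.02852603793144226, 0.028732437640428543) 1.0960149765014648
T white [218.5614 214.9123] 9.5 [0.495  0.0296 0.018 ]
S white [291.4826 233.9751] 33.5 [ 0.495  -0.2472  0.018 ]
S white [205.9415 196.4386] 28.5 [0.4963 0.0353 0.018 ]
S white [280.9194 192.8166] 1323.5 [ 0.6354 -0.1286  0.018 ]
pan 2936.5 ((263.0, 157.5), (45.0, 76.0), 90.0)
corner [0.7284 0.0055 0.03  ]
corner [ 0.7316 -0.2277  0.03  ]
corner [ 0.6139 -0.2279  0.    ]
corner [0.6131 0.0125 0.    ]
depth pt [ 0.6215 -0.1181 -0.0013]
depth pt [ 0.6764 -0.1107  0.0023]
depth pt [ 0.5025 -0.0373  0.0143]
depth pt [ 0.5628 -0.1125  0.0004]
```

View pics/topcrop.png

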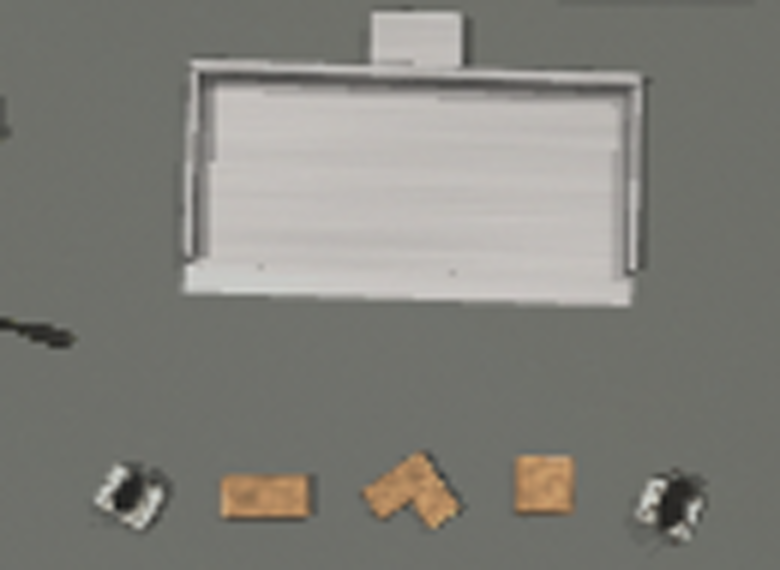

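The crop confirms the L's apex points at the pan and its two leg ends face the robot. The order strip, corner, square holds, with a beetle at each end. The pan mouth is at x≈0.613, y from 0.012 to −0.228, with almost no yaw. Heights match the text, so I'll push each piece straight in +x. First I'll go over behind the strip.

The rows are not in the units I measure in: shifts go in shares of 0.5 m and turns go in shares of 2 rad. I convert before sending: -0.458 m / 0.5 = -0.916, -0.425 m / 0.5 = -0.85, -0.451 rad / 2 = -0.2255.

tcp_steps --increments '[[[-0.214,-0.23,0],-0.055,0.2],[[-0.426,-0.46,0],-0.1125,0.2],[[-0.64,-0.69,0],-0.17,0.2],[[-0.85,-0.916,0.1],-0.2255,0.2],[[-0.85,-0.916,0.16],-0.2255,0.2],[[-0.85,-0.916,0.2],-0.2255,0.2],[[-0.85,-0.916,0.2],-0.2255,0.2],[[-0.85,-0.916,0.2],-0.2255,0.2],[[-0.85,-0.916,0.2],-0.2255,0.2],[[-0.85,-0.916,0.2],-0.2255,0.2],[[-0.85,-0.916,0.2],-0.2255,0.2],[[-0.85,-0.916,0.2],-0.2255,0.2],[[-0.85,-0.916,0.2],-0.2255,0.2],[[-0.85,-0.916,0.2],-0.2255,0.2],[[-0.85,-0.916,0.2],-0.2255,0.2],[[-0.85,-0.916,0.2],-0.2255,0.2],[[-0.85,-0.916,0.2],-0.2255,0.2],[[-0.85,-0.916,0.2],-0.2255,0.2]]'

```text
t: 1.9
tcp_pos: [0.4549, -0.0337, 0.1536]
tool_rot: [-0.001, 1.0, 0.0, 0.0]
force: [-0.3, -0.7, 0.0]
finger_gap: 0.201
gripper_force: 0.0
```

```bash
python3 -c "
from station import manip, imaging, sense;s=sense();print(s['tcp_pos'],s['tool_rot'],s['q'],s['finger_gap'])"
```

```text
[ 0.45492483 -0.03365905  0.15361518] [-1.14467381e-03  9.99999344e-01  8.93197172e-06  4.99784074e-05] [-3.19682519e-01  4.74118049e-01  1.94347902e+00  7.31885488e-05
  7.23906363e-01 -1.89282303e+00] 0.20078478679560927
```

Scaled: 0.125 m / 0.5 = 0.25, 0.115 m / 0.5 = 0.23.

tcp_steps --increments '[[[0,0,0.1],0,0.2],[[0,0,0.16],0,0.2],[[0,0,0.2],0,0.2],[[0,0,0.23],0,0.2],[[0,0,0.25],0,0.2],[[0,0,0.25],0,0.2],[[0,0,0.25],0,0.2]]'

```text
t: 2.6
tcp_pos: [0.4555, -0.0346, 0.0287]
tool_rot: [-0.0, 1.0, -0.0, 0.0]
force: [0.7, -0.6, 0.9]
finger_gap: 0.2
gripper_force: 0.0
```

Run:
```python
from station import manip, imaging, sense
import cv2
a=imaging.snapshot("wrist");b=imaging.snapshot("scene")
cv2.imwrite("pics/w1.png",cv2.hconcat([a["pixels"][:,:,::-1],cv2.resize(b["pixels"][100:300,130:350,::-1],(422,384))])[:, :800+134][:, ::1] if 0 else cv2.resize(cv2.hconcat([a["pixels"][:,:,::-1],cv2.resize(b["pixels"][100:300,130:350,::-1],(422,384))]),(800,329)))
print(sense()["force"])
```

```text
[-0.20742871  0.32477929 -0.17830717]
```

View pics/w1.png

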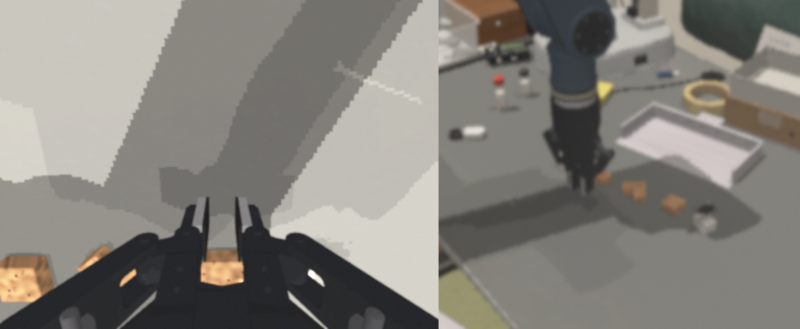

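The wrist view at the left shows the strip (222,267) centred ahead of the fingers, with the beetle's white clear of them at (315,275). The scene view shows the rest undisturbed. I'll push the strip now, then lift and go back.

Scaled: -0.182 m / 0.5 = -0.364, -0.178 m / 0.5 = -0.356.

tcp_steps --increments '[[[-0.02,0,0],0,0.2],[[-0.04,0,0],0,0.2],[[-0.06,0,0],0,0.2],[[-0.08,0,0],0,0.2],[[-0.1,0,0],0,0.2],[[-0.12,0,0],0,0.2],[[-0.14,0,0],0,0.2],[[-0.16,0,0],0,0.2],[[-0.18,0,0],0,0.2],[[-0.2,0,0],0,0.2],[[-0.22,0,0],0,0.2],[[-0.24,0,0],0,0.2],[[-0.26,0,0],0,0.2],[[-0.28,0,0],0,0.2],[[-0.3,0,0],0,0.2],[[-0.32,0,0],0,0.2],[[-0.34,0,0],0,0.2],[[-0.356,0,0],0,0.2],[[-0.364,0,0],0,0.2],[[-0.364,0,0],0,0.2]]'

```text
t: 4.7
tcp_pos: [0.6379, -0.0349, 0.0283]
tool_rot: [-0.0, 1.0, -0.0, 0.0]
force: [-1.5, 0.4, 0.1]
finger_gap: 0.197
gripper_force: 0.0
```

tcp_steps --increments '[[[0.02,0,0],0,0.2],[[0.04,0,-0.06],0,0.2],[[0.04,0,-0.16],0,0.2],[[0.14,0,-0.18],0,0.2],[[0.24,0,-0.18],0,0.2],[[0.34,-0.04,-0.18],0,0.2],[[0.37,-0.12,-0.18],0,0.2],[[0.37,-0.15,-0.18],0,0.2],[[0.37,-0.15,-0.18],0,0.2]]'

```text
t: 5.6
tcp_pos: [0.4523, -0.1118, 0.1187]
tool_rot: [0.002, 1.0, -0.0, 0.001]
force: [0.0, 0.2, 0.4]
finger_gap: 0.201
gripper_force: 0.0
```

Run:
```python
from station import manip, imaging, sense
from h import *
np.set_printoptions(precision=4,suppress=True)
T=imaging.snapshot("top")
for c in blobs(T,*CORK,(210,130,330,225)):
    w=np.array([onz(T,q[0],.014)[:2] for q in c],np.float32); print(cen(c),cv2.contourArea(c),onz(T,cen(c),.015)[:2],cv2.minAreaRect(w))
print(sense()["tcp_pos"])
```

```text
[285.8514 208.7319] 46.0 [ 0.5188 -0.1818] ((0.5164846777915955, -0.18077491223812103), (0.02222643978893757, 0.02852519229054451), 0.629726767539978)
[239.7128 162.9455] 79.5 [ 0.6625 -0.0328] ((0.6625455021858215, -0.0337207205593586), (0.01948043517768383, 0.04472392797470093), 1.2755573987960815)
[ 0.4526 -0.1107  0.1186]
```

The strip is in at x=0.6625, still straight. Next is the corner piece.

Scaled: 0.09 m / 0.5 = 0.18, 0.085 m / 0.5 = 0.17.

tcp_steps --increments '[[[0,0,0.08],0,0.2],[[0,0,0.14],0,0.2],[[0,0,0.17],0,0.2],[[0,0,0.18],0,0.2],[[0,0,0.18],0,0.2],[[0,0,0.18],0,0.2]]'

```text
t: 6.25
tcp_pos: [0.4529, -0.1094, 0.0288]
tool_rot: [-0.001, 1.0, -0.0, 0.0]
force: [0.8, 1.1, -0.1]
finger_gap: 0.201
gripper_force: 0.0
```

tcp_steps --increments '[[[-0.02,0,0],0,0.2],[[-0.04,0,0],0,0.2],[[-0.06,0,0],0,0.2],[[-0.08,0,0],0,0.2],[[-0.1,0,0],0,0.2],[[-0.12,0,0],0,0.2],[[-0.14,0,0],0,0.2],[[-0.16,0,0],0,0.2],[[-0.18,0,0],0,0.2],[[-0.2,0,0],0,0.2],[[-0.22,0,0],0,0.2],[[-0.24,0,0],0,0.2],[[-0.26,0,0],0,0.2],[[-0.28,0,0],0,0.2],[[-0.3,0,0],0,0.2],[[-0.32,0,0],0,0.2],[[-0.34,0,0],0,0.2],[[-0.356,0,0],0,0.2],[[-0.368,0,0],0,0.2],[[-0.368,0,0],0,0.2]]'

```text
t: 8.25
tcp_pos: [0.6373, -0.1099, 0.0284]
tool_rot: [-0.0, 1.0, -0.0, 0.001]
force: [-0.7, 0.3, -1.0]
finger_gap: 0.202
gripper_force: 0.0
```

tcp_steps --increments '[[[0.02,0,0],0,0.2],[[0.04,0,-0.06],0,0.2],[[0.04,0,-0.16],0,0.2],[[0.14,0,-0.18],0,0.2],[[0.24,0,-0.18],0,0.2],[[0.34,-0.04,-0.18],0,0.2],[[0.37,-0.12,-0.18],0,0.2],[[0.37,-0.142,-0.18],0,0.2],[[0.37,-0.142,-0.18],0,0.2]]'

```text
t: 9.15
tcp_pos: [0.451, -0.1826, 0.1187]
tool_rot: [0.002, 1.0, -0.0, 0.001]
force: [-0.1, -0.3, -0.4]
finger_gap: 0.203
gripper_force: 0.0
```

Run:
```python
from station import manip, imaging, sense
from h import *
np.set_printoptions(precision=4,suppress=True)
T=imaging.snapshot("top")
for c in blobs(T,*CORK,(210,130,330,225)):
    w=np.array([onz(T,q[0],.014)[:2] for q in c],np.float32); print(cen(c),cv2.contourArea(c),onz(T,cen(c),.015)[:2],cv2.minAreaRect(w))
print(sense()["tcp_pos"])
```

```text
[239.6729 162.9625] 80.0 [ 0.6624 -0.0327] ((0.6625455021858215, -0.0337207205593586), (0.01948043517768383, 0.04472392797470093), 1.2755573987960815)
[261.9268 162.2825] 82.0 [ 0.6662 -0.1037] ((0.6621037721633911, -0.10408753901720047), (0.03662731871008873, 0.03719450533390045), 52.904319763183594)
[ 0.4513 -0.1814  0.1185]
```

The corner piece is in at about (0.662, −0.104). The square is last, then I back away clear.

Scaled: 0.09 m / 0.5 = 0.18, 0.085 m / 0.5 = 0.17.

tcp_steps --increments '[[[0,0,0.08],0,0.2],[[0,0,0.14],0,0.2],[[0,0,0.17],0,0.2],[[0,0,0.18],0,0.2],[[0,0,0.18],0,0.2],[[0,0,0.18],0,0.2]]'

```text
t: 9.8
tcp_pos: [0.4519, -0.1804, 0.0288]
tool_rot: [-0.001, 1.0, -0.0, 0.0]
force: [0.0, -0.7, 0.2]
finger_gap: 0.199
gripper_force: 0.0
```

tcp_steps --increments '[[[-0.02,0,0],0,0.2],[[-0.04,0,0],0,0.2],[[-0.06,0,0],0,0.2],[[-0.08,0,0],0,0.2],[[-0.1,0,0],0,0.2],[[-0.12,0,0],0,0.2],[[-0.14,0,0],0,0.2],[[-0.16,0,0],0,0.2],[[-0.18,0,0],0,0.2],[[-0.2,0,0],0,0.2],[[-0.22,0,0],0,0.2],[[-0.24,0,0],0,0.2],[[-0.26,0,0],0,0.2],[[-0.28,0,0],0,0.2],[[-0.3,0,0],0,0.2],[[-0.32,0,0],0,0.2],[[-0.34,0,0],0,0.2],[[-0.356,0,0],0,0.2],[[-0.372,0,0],0,0.2],[[-0.372,0,0],0,0.2]]'

```text
t: 11.8
tcp_pos: [0.6387, -0.181, 0.0284]
tool_rot: [-0.0, 1.0, -0.0, 0.001]
force: [0.4, 0.3, 0.1]
finger_gap: 0.2
gripper_force: 0.0
```

tcp_steps --increments '[[[0.02,0,0],0,0.2],[[0.04,0,-0.06],0,0.2],[[0.04,0,-0.16],0,0.2],[[0.14,0,-0.2],0,0.2],[[0.24,0,-0.24],0,0.2],[[0.34,0,-0.3],0,0.2],[[0.4,0,-0.3],0,0.2],[[0.4,0,-0.3],0,0.2],[[0.4,0,-0.3],0,0.2],[[0.4,0,-0.3],0,0.2]]'

```text
t: 12.8
tcp_pos: [0.438, -0.1814, 0.1784]
tool_rot: [0.0, 1.0, -0.0, 0.001]
force: [0.8, -0.2, -0.2]
finger_gap: 0.199
gripper_force: 0.0
```

Run:
```python
from station import manip, imaging, sense
from h import *
np.set_printoptions(precision=4,suppress=True)
T=imaging.snapshot("top");z=T["range_z"]
for c in blobs(T,*CORK,(210,130,330,225)):
    w=np.array([onz(T,q[0],.014)[:2] for q in c],np.float32); u=cen(c).round().astype(int); o,d=ray(T,u)
    print(onz(T,cen(c),.015)[:2],cv2.minAreaRect(w),"z",(o+d*z[u[1],u[0]])[2])
print(sense()["tcp_pos"])
cv2.imwrite("pics/end.png",cv2.resize(T["pixels"][125:245,190:340,::-1],None,fx=4,fy=4,interpolation=cv2.INTER_CUBIC))
```

```text
[ 0.6624 -0.0327] ((0.6625455021858215, -0.0337207205593586), (0.01948043517768383, 0.04472392797470093), 1.2755573987960815) z 0.015997132362708832
[ 0.6672 -0.1806] ((0.6674239039421082, -0.18091101944446564), (0.02955331839621067, 0.025699889287352562), 0.613872766494751) z 0.01879921375775262
[ 0.6663 -0.1037] ((0.6621037721633911, -0.10408753901720047), (0.03662731871008873, 0.03719450533390045), 52.904319763183594) z 0.01872276624460323
[ 0.4383 -0.1813  0.1782]
```

View pics/end.png

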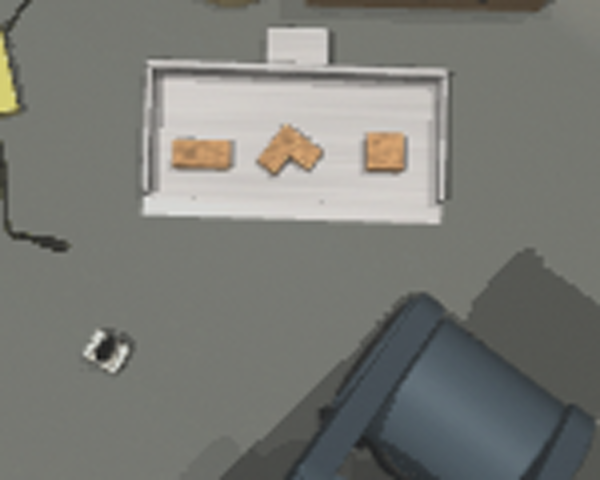

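The picture shows all three offcuts, at (201,154), (290,150) and (385,152), lying flat well past the lip. Their tops are at about 16–19 mm. The left beetle is untouched at (107,349), and the arm is clear. I'm handing in.

```bash
python3 -c "
from station import manip, imaging, sense;print(manip.sign_off())"
```

```text
the job is handed in; nothing more can be done
None
```

I swept all three offcuts into the dustpan and handed the job in at about 13 s: the last picture shows them flat and about 35 mm or more past the lip; the arm hid the right-hand beetle in it, so I didn't recheck that one, and sign-off returned no verdict.

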